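Move a sample can between two push-push can lifts

ROBOT

A 6-joint arm with a two-finger parallel gripper is mounted at the origin on a cart in front of the work surface, level with it; the furniture and walls round the work are solid. World frame = base frame: x ahead of the robot, y to its left, z up, the work surface at z = 0. Lengths are in m, angles in degrees, forces in N, time in s.
With the tool pointing down it reaches from about 0.3 to 0.75 m from the base axis. Payload 8.5 kg.
Tool frame: the origin (TCP) lies on the mounting face of the last link; the fingertips stand 173 mm ahead of it and the grasp point (between the pads) lies 155 mm ahead of it (env.tips_ahead is the distance from the TCP to the fingertips, in m); z points along the fingers, x is the direction in which the jaws open and shut, and the axes are right-handed (so a half turn about z gives the same grasp; the last joint's range is limited). The gripper opens to 85 mm and grips with 20 to 120 N. Pads are 22 mm wide; open, the fingers measure 114 mm over their backs; the gripper's body (76 mm by 85 mm) begins 54 mm behind the grasp point. The pads swing forward as they close: fully open they stand 13 mm farther back than shut.
Start: joints at [-76.392, 21.807, 74.336, -0, 83.858, -12.336], TCP at [0.241, -0.495, 0.405] pointing down, gripper open.
Joint ranges: [-178.18, 178.18], [-50.72, 133.34], [12.68, 142.11], [-81.47, 261.47], [9.98, 163.14], [-165.26, 165.26]. Speed limits (degrees/s): [136.94, 136.94, 180, 180, 180, 180].

INTERFACE

Orientations are given as a 3x3 rotation matrix whose columns are the frame's x, y, z axes.
In Python, from rig import env gives the robot as it stands. The module is installed in compiled form; this text tells all that it offers.
- The arm moves only by the tool step_arm, never from a script. Its argument "increments" is a list of rows, each an object of numbers: "x", "y", "z": the shift along the tool's x, y, z in cm; "wx", "wy", "wz": the turn, a rotation vector about the tool's x, y, z in rad; "gripper": the finger opening in cm, from 0 to 8.54. A call has 1 to 20 rows; each row shifts and turns the commanded pose from where the row before left it, along the tool's axes as they then stand; what a row does not reach is not made up. A row lasts 1/10 s, in which the tool goes at most 50 mm and 8.59 degrees, less where a joint would pass 70% of its speed; a pose out of reach is approached as far as the arm can. A call with a gripper value outside its range is refused whole. The fingers move at their own pace and stop on an object; "newtons" is the grip in N (left out, the last holds). Time passes only in rows, so rows that do not move let the fingers close. It gives the time, the measured TCP pose, the force and the opening at its end, in the units of the state.
- env.observe(): the state, without advancing time (a new reading comes with each control period).
- env.get_image(name): name is "scene" or "top"; returns a dict with "color" (400x640x3 uint8, blue, green, red), "camera_matrix" (3x3 intrinsics, pixels), "rvec" (rotation vector, rad) and "tvec" (3), from world to camera coordinates, as OpenCV has them. Camera axes: x right, y down, z forward; pixel columns grow to the right and rows downward; lengths in m; the calibration is good to about 2 mm. A picture is of the moment at which its call begins. There is no depth.
- env.close_job(): hands the job in, once; it reports no verdict.
The state is a dict: "time_s": time; "q": joint angles; "qvel": joint speeds; "joint_efforts": joint torques, N m; "position": TCP position; "tool_rot": TCP orientation; "ft_force": force on the tool from outside, world axes, zero at the start; "wrist_torque": the same for the moment, N m; "grip_width": finger opening in m.
Only numpy, scipy, OpenCV 4.12 (cv2) and the standard library are available. Lean on these libraries where they do the work, as an engineer would, in place of code of your own. Each camera call takes 0.05 s, during which the arm holds its last target. There are 200 camera calls.

TASK

The aluminium sample can is latched down in the blue-collared lift; push it down once so that the lift lets go and comes all the way up, then set the can upright in the raised lift with the orange collar and push that one down until it latches and stays down. Leave the blue lift up and empty. How far a lift must be pushed before it switches cannot be seen: feel for the springy stop and push gently, never with more than 20 N, and do not disturb the other things on the bench.

Things in the scene. Friction and masses are not known exactly. Their poses are not given: they have to be found in the camera images.
- can_centre (a point): centre (half-way up) of the round aluminium sample can: body 52 mm across up to 30 mm, above it a press-on lid 55 mm across with a flat top, 41 mm tall in all, so that the lid's top is 20 mm above this point; about 45 g; z axis upright. Starts upright in the blue-collared lift.
- sample_can: the same can; origin at the centre of its underside
- store_mouth (a point): centre of the well's mouth in the flat top of the blue-collared lift's grey housing (fixed; 110 x 110 mm, top 56 mm above the bench with a 1 mm raised blue collar; well 72 mm across; the latch box, 84 mm wide and 3 mm lower, adds 37 mm at the back, its +x side). x, y, z as the housing stands
- test_mouth (a point): the same point of the orange-collared lift, which is built alike
- store_seat (a point): centre of the seat floor on which a can stands in the blue-collared lift: a round aluminium tray with an inner diameter of 59 mm (can base 52 mm, lid 55 mm), its rim 6 mm above the seat floor. It moves with the lift; with the lift up it is 11 mm below the mouth, so a can standing there sticks out 30 mm above the housing, latched about 16 mm
- test_seat (a point): the same point of the orange-collared lift
- store_lift (a joint): how far the blue-collared lift is down (m): 0 fully up, about 0.014 latched. Starts latched. A full push and letting go latches a lift that was up and frees one that was latched (it then rises by itself); a push that stops short changes nothing. It switches beyond a turning depth that differs from lift to lift and day to day, anywhere from 0.024 to 0.0345 down, and cannot be seen
- test_lift (a joint): the same for the orange-collared lift, with its own hidden turning depth. Starts fully up. Both lifts: a spring pushes up with 5 N at the top, about 10 N far down (a damper adds 50 N per m/s); just before the turning depth a rubber bumper adds about 6 N for each mm. The latch has switched once the push has reached 13 N; 20 N is reached about 1 mm further down
- store_station: the blue-collared lift with its housing; origin under the well's centre, on the bench
- test_station: the orange-collared lift with its housing; origin under the well's centre, on the bench
- beaker: empty glass beaker, 56 mm across, 70 mm tall, standing left of the work; origin at the centre of its underside; leave alone
- tape_roll: roll of tape, 66 mm across, 18 mm tall, lying left of the work; origin under its centre; leave alone
- wash_bottle: white wash bottle with a red cap and a bent spout, 186 mm tall, at the far left; origin at its underside; leave alone
- notebook: blue notebook, 205 x 148 x 15 mm, lying at the far left; origin under its centre; leave alone
- screwdriver: red screwdriver, 201 mm long, lying right of the work; origin under its middle; leave alone
- scraper: orange-handled scraper, 162 mm long, lying near the front edge of the bench; origin under its middle; leave alone
Not all that is in view belongs to the job. What is shaped like the store_station but pink is not meant. Leave any red look-alike of the sample_can alone.

How it is judged (in metres and radians):
On the way, in this order (a step that is already met when the one before it is completed fails the run):
1. the blue-collared lift has been released and is fully up, with the can still in it (value of joint store_lift below 0.002 m and horizontal distance between can_centre and store_seat below 0.006 m and z of can_centre in the frame of store_seat between 0.0175 and 0.0235 m and angle between can_centre's own z axis and vertical below 0.1 rad), for 0.2 s.
2. the can stands in the seat of the orange-collared lift, let go, the lift still up (horizontal distance between can_centre and test_seat below 0.006 m and z of can_centre in the frame of test_seat between 0.0175 and 0.0235 m and angle between can_centre's own z axis and vertical below 0.1 rad and contact force between the fingers and sample_can below 0.05 N and value of joint test_lift below 0.004 m), for 0.2 s.
3. the orange-collared lift has latched down with the can in it, nothing pushing (horizontal distance between can_centre and test_seat below 0.006 m and z of can_centre in the frame of test_seat between 0.0175 and 0.0235 m and angle between can_centre's own z axis and vertical below 0.1 rad and value of joint test_lift between 0.012 and 0.0165 m and contact force between the fingers and sample_can below 0.05 N), for 0.3 s.
At the end, for the whole second after the job is handed in: the can stands upright (within 0.1 rad), at rest and let go in the orange-collared lift's seat (within 6 mm of its centre, base on the seat floor within 3 mm), that lift is latched (12 to 16.5 mm down), and the blue-collared lift is fully up (within 2 mm) and empty (all of step 3 and value of joint store_lift below 0.002 m and linear speed of sample_can below 0.01 m/s); the robot touches nothing.
It fails at once if a lift or its housing is loaded with more than 20 N, by the fingers or through the can (contact force between any of sample_can, the fingers and store_station above 20 N or contact force between any of sample_can, the fingers and test_station above 20 N).
It fails at once if the can is tipped over (angle between can_centre's own z axis and vertical above 0.7 rad).
It fails at once if one of the other loose things is disturbed (moved more than 20 mm) (distance of any of beaker, tape_roll, wash_bottle, notebook, screwdriver, scraper from where it was at the start of the episode above 0.02 m).
It also fails if it takes over 53 s, if anything falls off the work surface, if the arm or the gripper's body presses on something with over 40 N, if the wrist force passes 120 N, or if a joint passes its speed limit or range.

## Working session

There is one attempt and no reset: what is moved stays moved. The work goes in short steps, Python scripts to look and compute and a tool call to move; the robot and the scene stay as the last step left them, time stands still between calls to the robot, and variables do not carry over. Pictures are saved under pics/ and viewed, about 8 in all and at most 12, crops included, and the job is handed in when it is done.

Besides the shell and the picture viewer there is one more tool, called after "Request:" by a JSON object that holds its "method" and its "body". step_arm: Moves the arm, as the interface text tells. Its arguments: {"type":"object","properties":{"increments":{"type":"array"},"newtons":{"type":"number"}},"required":["increments"]}

```bash
mkdir -p pics; python3 - <<'E'
from rig import env
import cv2,json
s=env.observe();print(s)
for n in("scene","top"):
    d=env.get_image(n);cv2.imwrite(f"pics/{n}0.png",d["color"]);print(n,d["camera_matrix"].tolist(),d["rvec"],d["tvec"])
E
```

```text
{'time_s': 0.0, 'q': array([-7.63917354e+01,  2.18409310e+01,  7.43843610e+01, -2.17499765e-03,
        8.38590891e+01, -1.23370808e+01]), 'qvel': array([-0.01754715, -0.05065567,  0.04267765,  0.00441812, -0.18500681,
       -0.05141969]), 'joint_efforts': array([ 1.01238438e-03, -4.48458588e+01, -2.31278819e+01, -9.02086299e-05,
        4.72124622e-03, -7.08058209e-06]), 'position': array([ 0.24060524, -0.494529  ,  0.40411446]), 'tool_rot': array([[ 4.37516985e-01, -8.99210065e-01, -3.83190609e-04],
       [-8.99208983e-01, -4.37517064e-01,  1.42250508e-03],
       [-1.44678332e-03, -2.77801696e-04, -9.99998915e-01]]), 'ft_force': array([-0.4162396 ,  0.40509607, -0.1037232 ]), 'wrist_torque': array([-0.01661014, -0.02520163, -0.01871219]), 'grip_width': 0.08550814337383283}
scene [[469.28779613676875, 0.0, 316.3984233909903], [0.0, 469.28779613676875, 191.24085016532064], [0.0, 0.0, 1.0]] [ 2.11293135 -0.60323682  0.30480799] [-0.32851139  0.26359812  1.34591097]
top [[505.4701803333055, 0.0, 312.62608010909526], [0.0, 505.4701803333055, 194.92496314797563], [0.0, 0.0, 1.0]] [ 2.18067521 -2.15527301  0.10688417] [0.08853253 0.47337814 1.56569789]
```

View pics/scene0.png

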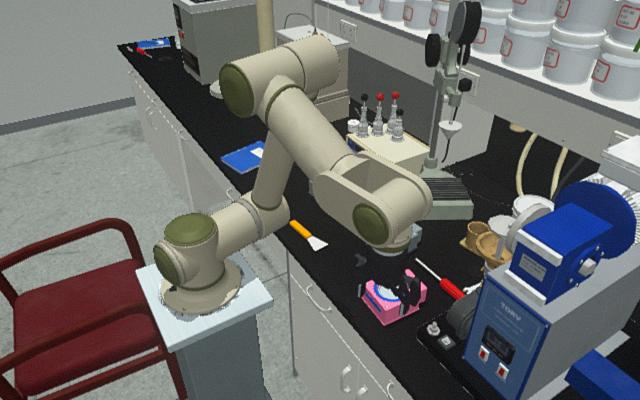

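View pics/top0.png

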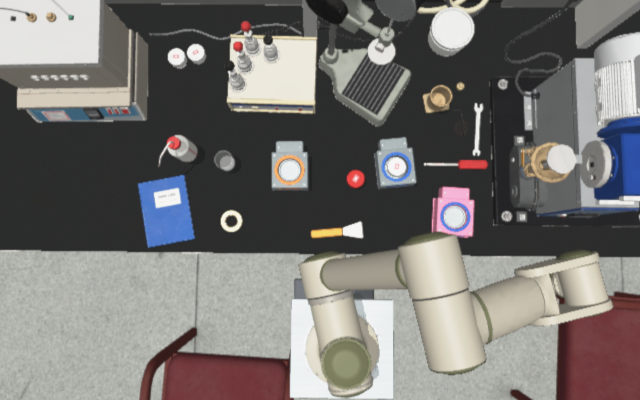

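The top view shows the orange-collared lift at (290,168), the grey blue-collared lift with a can at (396,167), the pink decoy station at (455,213), and the red look-alike can at (355,179). The grey housing with the blue collar and a silver can fits the description. In the scene view the arm hides both lifts. I'll confirm in an enlarged crop.

```bash
cat > h.py <<'E'
import numpy as np, cv2
from rig import env
def ray(d,uv,z):
    R,_=cv2.Rodrigues(d["rvec"]);t=np.ravel(d["tvec"]);K=d["camera_matrix"]
    c=-R.T@t; v=R.T@np.linalg.inv(K)@np.array([uv[0],uv[1],1.]); return c+v*(z-c[2])/v[2]
def proj(d,P): return cv2.projectPoints(np.float64(P).reshape(-1,1,3),d["rvec"],d["tvec"],d["camera_matrix"],None)[0].reshape(-1,2)
def cam(d): R,_=cv2.Rodrigues(d["rvec"]);return -R.T@np.ravel(d["tvec"])
def tri(d1,u1,d2,u2):
    P=[d["camera_matrix"]@np.c_[cv2.Rodrigues(d["rvec"])[0],np.ravel(d["tvec"])] for d in(d1,d2)]
    X=cv2.triangulatePoints(P[0],P[1],np.float64(u1).reshape(2,1),np.float64(u2).reshape(2,1));return X[:3,0]/X[3,0]
E
python3 - <<'E'
from h import *
d=env.get_image("top");im=d["color"]
print(cam(d),cam(env.get_image("scene")))
for n,uv in dict(orange=(290,169),blue=(396,167),red=(355,179),pink=(455,215)).items(): print(n,ray(d,uv,.056))
c=im[130:205,260:420]; cv2.imwrite("pics/crop1.png",cv2.resize(c,None,fx=5,fy=5,interpolation=cv2.INTER_CUBIC))
E
```

```text
[0.31143489 0.08858255 1.60576965] [-0.21408744 -0.9863945   0.98492259]
orange [0.54898539 0.1650157  0.056     ]
blue [ 0.55901678 -0.16329154  0.056     ]
red [ 0.52006254 -0.03642811  0.056     ]
pink [ 0.41223917 -0.34346945  0.056     ]
```

View pics/crop1.png

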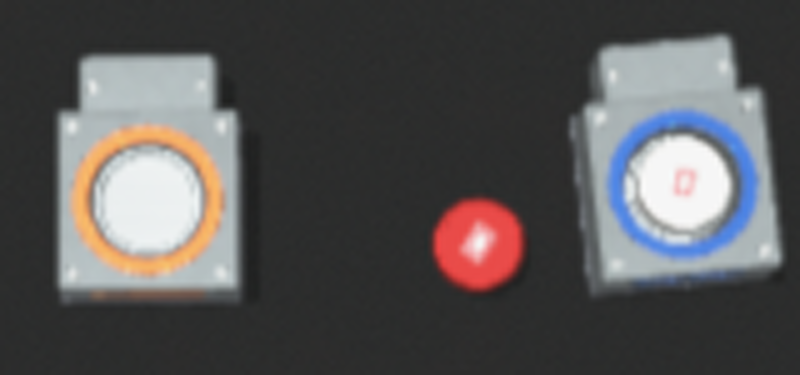

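The crop confirms it. The orange collar is centred near crop (148,200) and its white tray is empty. The blue-collared grey lift is near (683,184) and holds the silver can, whose lid is centred near (685,182). The red can is at (478,244). I'll move above the store with the jaws closed, which should also clear the scene view.

Request:
{"method": "step_arm", "body": {"increments": [{"wz": 0.1122,"gripper": 0},{"wz": 0.1122,"gripper": 0},{"wz": 0.1122,"gripper": 0},{"wz": 0.1122,"gripper": 0},{"x": -2.76,"y": -2.65},{"x": -2.76,"y": -2.65},{"x": -2.76,"y": -2.65},{"x": -2.76,"y": -2.65},{"x": -2.76,"y": -2.65},{"x": -2.76,"y": -2.65},{"x": -2.76,"y": -2.65},{"x": -2.76,"y": -2.65},{"x": -2.76,"y": -2.65},{"x": -2.76,"y": -2.65},{"x": -2.76,"y": -2.65},{"x": -2.76,"y": -2.65},{"gripper": 0}], "newtons": 20}}

```text
invalid input at $.increments[0]: expected keys x, y, z, wx, wy, wz, gripper
```

```bash
python3 - <<'E'
from h import *
s=env.observe();print(s["time_s"],s["position"],s["tool_rot"].round(4).tolist(),s["ft_force"],s["grip_width"],env.tips_ahead,s["q"].round(1))
d=env.get_image("scene");im=d["color"]; t=env.get_image("top")["color"]
uv=proj(d,[[.559,-.163,.056],[.549,.165,.056]]);print(uv)
(a,b),(e,f)=uv.astype(int)
A=cv2.resize(im[b-30:b+30,a-40:a+40],None,fx=5,fy=5,interpolation=cv2.INTER_CUBIC)
B=cv2.resize(im[f-30:f+30,e-40:e+40],None,fx=5,fy=5,interpolation=cv2.INTER_CUBIC)
cv2.imwrite("pics/crop2.png",np.hstack([A,B]));print((a-40,b-30),(e-40,f-30)); cv2.imwrite("pics/s2.png",im);cv2.imwrite("pics/t2.png",t)
E
```

```text
0.2 [ 0.24061955 -0.49454579  0.40435095] [[0.4375, -0.8992, -0.0002], [-0.8992, -0.4375, 0.0008], [-0.0009, -0.0002, -1.0]] [ 0.08344533 -0.16322592 -0.1437161 ] 0.08549533656482201 0.1734 [-76.4  21.8  74.4  -0.   83.9 -12.3]
[[392.242914   232.30339749]
 [331.01030308 182.75435964]]
(np.int64(352), np.int64(202)) (np.int64(291), np.int64(152))
```

View pics/crop2.png

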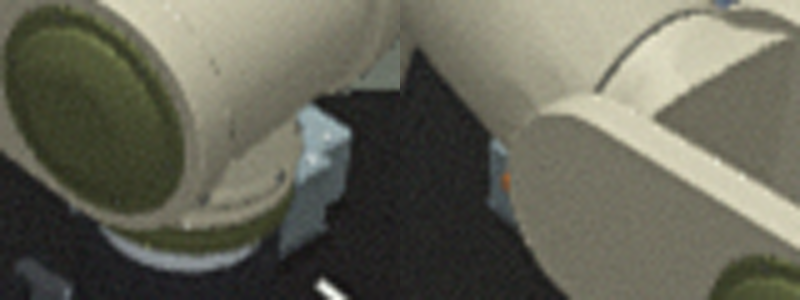

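The move was refused because every row needs all the keys. The arm didn't move, so this crop shows it still hiding the lifts. I'll resend with full rows.

Request:
{"method": "step_arm", "body": {"increments": [{"x": 0,"y": 0,"z": 0,"wx": 0,"wy": 0,"wz": 0.1122,"gripper": 0},{"x": 0,"y": 0,"z": 0,"wx": 0,"wy": 0,"wz": 0.1122,"gripper": 0},{"x": 0,"y": 0,"z": 0,"wx": 0,"wy": 0,"wz": 0.1122,"gripper": 0},{"x": 0,"y": 0,"z": 0,"wx": 0,"wy": 0,"wz": 0.1122,"gripper": 0},{"x": -2.76,"y": -2.65,"z": 0,"wx": 0,"wy": 0,"wz": 0,"gripper": 0},{"x": -2.76,"y": -2.65,"z": 0,"wx": 0,"wy": 0,"wz": 0,"gripper": 0},{"x": -2.76,"y": -2.65,"z": 0,"wx": 0,"wy": 0,"wz": 0,"gripper": 0},{"x": -2.76,"y": -2.65,"z": 0,"wx": 0,"wy": 0,"wz": 0,"gripper": 0},{"x": -2.76,"y": -2.65,"z": 0,"wx": 0,"wy": 0,"wz": 0,"gripper": 0},{"x": -2.76,"y": -2.65,"z": 0,"wx": 0,"wy": 0,"wz": 0,"gripper": 0},{"x": -2.76,"y": -2.65,"z": 0,"wx": 0,"wy": 0,"wz": 0,"gripper": 0},{"x": -2.76,"y": -2.65,"z": 0,"wx": 0,"wy": 0,"wz": 0,"gripper": 0},{"x": -2.76,"y": -2.65,"z": 0,"wx": 0,"wy": 0,"wz": 0,"gripper": 0},{"x": -2.76,"y": -2.65,"z": 0,"wx": 0,"wy": 0,"wz": 0,"gripper": 0},{"x": -2.76,"y": -2.65,"z": 0,"wx": 0,"wy": 0,"wz": 0,"gripper": 0},{"x": -2.76,"y": -2.65,"z": 0,"wx": 0,"wy": 0,"wz": 0,"gripper": 0},{"x": 0,"y": 0,"z": 0,"wx": 0,"wy": 0,"wz": 0,"gripper": 0}], "newtons": 20}}

```text
time_s: 2.0
position: [0.5592, -0.1591, 0.4043]
tool_rot: [[0.008, -1.0, 0.0], [-1.0, -0.008, 0.001], [-0.001, -0.0, -1.0]]
ft_force: [-0.7, -1.2, 0.5]
grip_width: -0.0001
```

```bash
python3 - <<'E'
from h import *
s=env.observe();print(s["time_s"],s["position"],s["tool_rot"].round(4).tolist(),s["ft_force"],s["grip_width"],env.tips_ahead,s["q"].round(1))
d=env.get_image("scene");im=d["color"]; t=env.get_image("top")["color"]
uv=proj(d,[[.559,-.163,.056],[.549,.165,.056]]);print(uv)
(a,b),(e,f)=uv.astype(int)
A=cv2.resize(im[b-30:b+30,a-40:a+40],None,fx=5,fy=5,interpolation=cv2.INTER_CUBIC)
B=cv2.resize(im[f-30:f+30,e-40:e+40],None,fx=5,fy=5,interpolation=cv2.INTER_CUBIC)
cv2.imwrite("pics/crop3.png",np.hstack([A,B]));print((a-40,b-30),(e-40,f-30)); cv2.imwrite("pics/s3.png",im);cv2.imwrite("pics/t3.png",t)
E
```

```text
2.0 [ 0.55923365 -0.15906996  0.40433712] [[0.0084, -1.0, 0.0004], [-1.0, -0.0084, 0.0009], [-0.0009, -0.0004, -1.0]] [-0.66392998 -1.1589419   0.51567186] -0.00012516979433153128 0.1734 [-27.5  25.   69.2   0.1  85.8  62. ]
[[392.242914   232.30339749]
 [331.01030308 182.75435964]]
(np.int64(352), np.int64(202)) (np.int64(291), np.int64(152))
```

View pics/crop3.png

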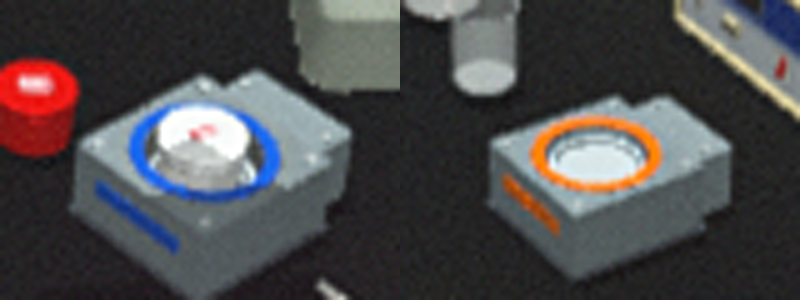

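Both lifts now show clearly. In crop3 the blue collar is near (205,150) with the can lid near (205,130), and the orange collar is near (597,152). I'll fit the collar ellipses in both views and triangulate.

```bash
cat > fit.py <<'E'
from h import *
def collar(im,hue,box):
    x0,y0,x1,y1=box; c=cv2.resize(im[y0:y1,x0:x1],None,fx=8,fy=8,interpolation=cv2.INTER_CUBIC)
    h=cv2.cvtColor(c,cv2.COLOR_BGR2HSV); m=cv2.inRange(h,(hue[0],110,80),(hue[1],255,255))
    cs,_=cv2.findContours(m,cv2.RETR_EXTERNAL,cv2.CHAIN_APPROX_NONE); k=cv2.convexHull(max(cs,key=cv2.contourArea))
    # resample hull
    p=k[:,0].astype(float);q=np.r_[p,p[:1]];P=np.vstack([np.linspace(a,b,max(2,int(np.hypot(*(b-a)))))[:-1] if np.hypot(*(b-a))>1 else [a] for a,b in zip(q[:-1],q[1:])])
    e=cv2.fitEllipse(P.astype(np.float32)); return (np.array(e[0])+.5)/8-.5+[x0,y0],np.array(e[1])/8
E
python3 - <<'E'
from fit import *
S=env.get_image("scene");T=env.get_image("top");t0=cv2.imread("pics/top0.png");s=S["color"]
R={}
for n,hue,bt,bs in(("blue",(100,125),(374,140,420,182),(376,218,410,245)),("orange",(5,22),(268,145,312,186),(315,170,345,194))):
    a,ea=collar(t0,hue,bt);b,eb=collar(s,hue,bs);X=tri(T,a,S,b);print(n,a,ea,b,eb,"X",X,"reproj",proj(T,X)-a,proj(S,X)-b,"top@.057",ray(T,a,.057),"scene@.057",ray(S,b,.057))
# lid by triangulating: top crop (685,182), scene crop (205,130)
u=(np.array([685,182])+.5)/5-.5+[260,130];v=(np.array([205,130])+.5)/5-.5+[352,202]
print("lid",tri(T,u,S,v),ray(T,u,.072),ray(S,v,.072))
E
```

```text
blue [396.10261345 166.38983917] [29.01247025 29.69075584] [392.45703697 232.11762047] [19.70506668 30.92311668] X [ 0.56039014 -0.16324754  0.05644198] reproj [[-0.09588963  0.14912248]] [[ 0.20448714 -0.03663214]] top@.057 [ 0.56077074 -0.16345589  0.057     ] scene@.057 [ 0.55928422 -0.16354552  0.057     ]
orange [289.05876923 169.52349854] [29.03286552 29.54471207] [329.80038071 182.3716898 ] [15.10581112 26.28976059] X [0.54669549 0.16813808 0.05677116] reproj [[-0.09069916  0.15898232]] [[ 0.18412225 -0.02189066]] top@.057 [0.54716118 0.16785375 0.057     ] scene@.057 [0.5458802  0.16808501 0.057     ]
lid [ 0.55920061 -0.16218333  0.07396144] [ 0.55958217 -0.16254544  0.072     ] [ 0.56077773 -0.16038199  0.072     ]
```

Mouths triangulated from the two views:
- **Store:** (0.5603, -0.1634, 0.0566)
- **Test:** (0.5467, 0.1681, 0.0568)

The heights agree with the text, and the lid top is at about 0.073. I'll come down with closed fingers until they are close above the lid.

Request:
{"method": "step_arm", "body": {"increments": [{"x": 0.43,"y": -0.12,"z": 1,"wx": 0,"wy": 0,"wz": 0,"gripper": 0},{"x": 0,"y": 0,"z": 3.5,"wx": 0,"wy": 0,"wz": 0,"gripper": 0},{"x": 0,"y": 0,"z": 3.5,"wx": 0,"wy": 0,"wz": 0,"gripper": 0},{"x": 0,"y": 0,"z": 3.5,"wx": 0,"wy": 0,"wz": 0,"gripper": 0},{"x": 0,"y": 0,"z": 2.5,"wx": 0,"wy": 0,"wz": 0,"gripper": 0},{"x": 0,"y": 0,"z": 1,"wx": 0,"wy": 0,"wz": 0,"gripper": 0},{"x": 0,"y": 0,"z": 0,"wx": 0,"wy": 0,"wz": 0,"gripper": 0},{"x": 0,"y": 0,"z": 0,"wx": 0,"wy": 0,"wz": 0,"gripper": 0}]}}

```text
time_s: 3.0
position: [0.5586, -0.1669, 0.2557]
tool_rot: [[0.003, -1.0, 0.002], [-1.0, -0.003, -0.001], [0.001, -0.001, -1.0]]
ft_force: [0.3, 0.4, 0.2]
grip_width: -0.0
```

Request:
{"method": "step_arm", "body": {"increments": [{"x": -0.35,"y": -0.17,"z": 0,"wx": 0,"wy": 0,"wz": 0,"gripper": 0},{"x": 0,"y": 0,"z": 0.4,"wx": 0,"wy": 0,"wz": 0,"gripper": 0},{"x": 0,"y": 0,"z": 0.3,"wx": 0,"wy": 0,"wz": 0,"gripper": 0},{"x": 0,"y": 0,"z": 0.2,"wx": 0,"wy": 0,"wz": 0,"gripper": 0},{"x": 0,"y": 0,"z": 0.2,"wx": 0,"wy": 0,"wz": 0,"gripper": 0},{"x": 0,"y": 0,"z": 0.2,"wx": 0,"wy": 0,"wz": 0,"gripper": 0},{"x": 0,"y": 0,"z": 0.2,"wx": 0,"wy": 0,"wz": 0,"gripper": 0},{"x": 0,"y": 0,"z": 0.2,"wx": 0,"wy": 0,"wz": 0,"gripper": 0},{"x": 0,"y": 0,"z": 0,"wx": 0,"wy": 0,"wz": 0,"gripper": 0},{"x": 0,"y": 0,"z": 0,"wx": 0,"wy": 0,"wz": 0,"gripper": 0}]}}

```text
time_s: 4.0
position: [0.5601, -0.1628, 0.2385]
tool_rot: [[0.004, -1.0, 0.0], [-1.0, -0.004, -0.0], [0.0, -0.0, -1.0]]
ft_force: [-3.1, 1.4, 7.9]
grip_width: 0.0003
```

Request:
{"method": "step_arm", "body": {"increments": [{"x": 0,"y": 0,"z": 0.1,"wx": 0,"wy": 0,"wz": 0,"gripper": 0},{"x": 0,"y": 0,"z": 0.07,"wx": 0,"wy": 0,"wz": 0,"gripper": 0},{"x": 0,"y": 0,"z": 0,"wx": 0,"wy": 0,"wz": 0,"gripper": 0}]}}

```text
time_s: 4.3
position: [0.5601, -0.1628, 0.2368]
tool_rot: [[0.004, -1.0, 0.0], [-1.0, -0.004, -0.0], [0.0, -0.0, -1.0]]
ft_force: [-3.6, 0.6, 7.2]
grip_width: 0.0
```

Request:
{"method": "step_arm", "body": {"increments": [{"x": 0,"y": 0,"z": 0.05,"wx": 0,"wy": 0,"wz": 0,"gripper": 0},{"x": 0,"y": 0,"z": 0.05,"wx": 0,"wy": 0,"wz": 0,"gripper": 0},{"x": 0,"y": 0,"z": 0,"wx": 0,"wy": 0,"wz": 0,"gripper": 0}]}}

```text
time_s: 4.6
position: [0.5601, -0.1628, 0.2358]
tool_rot: [[0.004, -1.0, 0.0], [-1.0, -0.004, -0.0], [0.0, -0.0, -1.0]]
ft_force: [-3.1, 1.4, 8.5]
grip_width: -0.0001
```

Request:
{"method": "step_arm", "body": {"increments": [{"x": 0,"y": 0,"z": 0.05,"wx": 0,"wy": 0,"wz": 0,"gripper": 0},{"x": 0,"y": 0,"z": 0.05,"wx": 0,"wy": 0,"wz": 0,"gripper": 0},{"x": 0,"y": 0,"z": 0,"wx": 0,"wy": 0,"wz": 0,"gripper": 0}]}}

```text
time_s: 4.9
position: [0.5601, -0.1628, 0.2348]
tool_rot: [[0.004, -1.0, 0.0], [-1.0, -0.004, -0.0], [0.0, -0.0, -1.0]]
ft_force: [-3.4, 1.5, 8.6]
grip_width: 0.0002
```

Request:
{"method": "step_arm", "body": {"increments": [{"x": 0,"y": 0,"z": 0.05,"wx": 0,"wy": 0,"wz": 0,"gripper": 0},{"x": 0,"y": 0,"z": 0.05,"wx": 0,"wy": 0,"wz": 0,"gripper": 0},{"x": 0,"y": 0,"z": 0,"wx": 0,"wy": 0,"wz": 0,"gripper": 0}]}}

```text
time_s: 5.2
position: [0.5601, -0.1628, 0.2339]
tool_rot: [[0.004, -1.0, 0.0], [-1.0, -0.004, -0.0], [0.0, -0.0, -1.0]]
ft_force: [-3.1, 0.5, 8.7]
grip_width: -0.0002
```

Request:
{"method": "step_arm", "body": {"increments": [{"x": 0,"y": 0,"z": 0.05,"wx": 0,"wy": 0,"wz": 0,"gripper": 0},{"x": 0,"y": 0,"z": 0.05,"wx": 0,"wy": 0,"wz": 0,"gripper": 0},{"x": 0,"y": 0,"z": 0,"wx": 0,"wy": 0,"wz": 0,"gripper": 0}]}}

```text
time_s: 5.5
position: [0.5601, -0.1628, 0.2329]
tool_rot: [[0.004, -1.0, 0.0], [-1.0, -0.004, -0.0], [0.0, -0.0, -1.0]]
ft_force: [-2.6, 1.3, 8.5]
grip_width: 0.0001
```

Request:
{"method": "step_arm", "body": {"increments": [{"x": 0,"y": 0,"z": 0.05,"wx": 0,"wy": 0,"wz": 0,"gripper": 0},{"x": 0,"y": 0,"z": 0.05,"wx": 0,"wy": 0,"wz": 0,"gripper": 0},{"x": 0,"y": 0,"z": 0,"wx": 0,"wy": 0,"wz": 0,"gripper": 0}]}}

```text
time_s: 5.8
position: [0.5601, -0.1628, 0.2319]
tool_rot: [[0.004, -1.0, 0.0], [-1.0, -0.004, -0.0], [0.0, -0.0, -1.0]]
ft_force: [-2.8, 1.4, 8.8]
grip_width: 0.0001
```

Request:
{"method": "step_arm", "body": {"increments": [{"x": 0,"y": 0,"z": 0.05,"wx": 0,"wy": 0,"wz": 0,"gripper": 0},{"x": 0,"y": 0,"z": 0.05,"wx": 0,"wy": 0,"wz": 0,"gripper": 0},{"x": 0,"y": 0,"z": 0,"wx": 0,"wy": 0,"wz": 0,"gripper": 0}]}}

```text
time_s: 6.1
position: [0.5601, -0.1628, 0.2309]
tool_rot: [[0.004, -1.0, 0.0], [-1.0, -0.004, -0.0], [0.0, -0.0, -1.0]]
ft_force: [-3.4, 1.9, 8.9]
grip_width: 0.0001
```

Request:
{"method": "step_arm", "body": {"increments": [{"x": 0,"y": 0,"z": 0.05,"wx": 0,"wy": 0,"wz": 0,"gripper": 0},{"x": 0,"y": 0,"z": 0.05,"wx": 0,"wy": 0,"wz": 0,"gripper": 0},{"x": 0,"y": 0,"z": 0,"wx": 0,"wy": 0,"wz": 0,"gripper": 0}]}}

```text
time_s: 6.4
position: [0.5601, -0.1628, 0.2299]
tool_rot: [[0.004, -1.0, 0.0], [-1.0, -0.004, -0.0], [0.0, -0.0, -1.0]]
ft_force: [-3.7, 1.3, 9.2]
grip_width: 0.0003
```

Request:
{"method": "step_arm", "body": {"increments": [{"x": 0,"y": 0,"z": 0.05,"wx": 0,"wy": 0,"wz": 0,"gripper": 0},{"x": 0,"y": 0,"z": 0.05,"wx": 0,"wy": 0,"wz": 0,"gripper": 0},{"x": 0,"y": 0,"z": 0,"wx": 0,"wy": 0,"wz": 0,"gripper": 0}]}}

```text
time_s: 6.7
position: [0.5601, -0.1628, 0.229]
tool_rot: [[0.004, -1.0, 0.0], [-1.0, -0.004, -0.0], [0.0, -0.0, -1.0]]
ft_force: [-3.7, 1.4, 9.0]
grip_width: -0.0001
```

Request:
{"method": "step_arm", "body": {"increments": [{"x": 0,"y": 0,"z": 0.05,"wx": 0,"wy": 0,"wz": 0,"gripper": 0},{"x": 0,"y": 0,"z": 0.05,"wx": 0,"wy": 0,"wz": 0,"gripper": 0},{"x": 0,"y": 0,"z": 0,"wx": 0,"wy": 0,"wz": 0,"gripper": 0}]}}

```text
time_s: 7.0
position: [0.5601, -0.1628, 0.2281]
tool_rot: [[0.004, -1.0, 0.0], [-1.0, -0.004, -0.0], [0.0, -0.0, -1.0]]
ft_force: [-4.2, 2.7, 10.5]
grip_width: 0.0003
```

Request:
{"method": "step_arm", "body": {"increments": [{"x": 0,"y": 0,"z": 0.03,"wx": 0,"wy": 0,"wz": 0,"gripper": 0},{"x": 0,"y": 0,"z": 0.03,"wx": 0,"wy": 0,"wz": 0,"gripper": 0},{"x": 0,"y": 0,"z": 0,"wx": 0,"wy": 0,"wz": 0,"gripper": 0}]}}

```text
time_s: 7.3
position: [0.56, -0.1628, 0.2277]
tool_rot: [[0.004, -1.0, 0.0], [-1.0, -0.004, -0.0], [0.0, -0.0, -1.0]]
ft_force: [-4.1, 1.6, 13.1]
grip_width: -0.0001
```

Request:
{"method": "step_arm", "body": {"increments": [{"x": 0,"y": 0,"z": 0.03,"wx": 0,"wy": 0,"wz": 0,"gripper": 0},{"x": 0,"y": 0,"z": 0,"wx": 0,"wy": 0,"wz": 0,"gripper": 0}]}}

```text
time_s: 7.5
position: [0.56, -0.1628, 0.2275]
tool_rot: [[0.004, -1.0, 0.001], [-1.0, -0.004, -0.0], [0.0, -0.001, -1.0]]
ft_force: [-4.8, 2.1, 13.4]
grip_width: 0.0
```

Request:
{"method": "step_arm", "body": {"increments": [{"x": 0,"y": 0,"z": 0.03,"wx": 0,"wy": 0,"wz": 0,"gripper": 0},{"x": 0,"y": 0,"z": 0,"wx": 0,"wy": 0,"wz": 0,"gripper": 0}]}}

```text
time_s: 7.7
position: [0.56, -0.1628, 0.2273]
tool_rot: [[0.004, -1.0, 0.001], [-1.0, -0.004, -0.001], [0.001, -0.001, -1.0]]
ft_force: [-4.1, 1.8, 14.4]
grip_width: 0.0002
```

Past 13 N with a clear springy stop, so I'll let it rise smoothly.

Request:
{"method": "step_arm", "body": {"increments": [{"x": 0,"y": 0,"z": -0.3,"wx": 0,"wy": 0,"wz": 0,"gripper": 0},{"x": 0,"y": 0,"z": -0.4,"wx": 0,"wy": 0,"wz": 0,"gripper": 0},{"x": 0,"y": 0,"z": -0.4,"wx": 0,"wy": 0,"wz": 0,"gripper": 0},{"x": 0,"y": 0,"z": -0.4,"wx": 0,"wy": 0,"wz": 0,"gripper": 0},{"x": 0,"y": 0,"z": -0.4,"wx": 0,"wy": 0,"wz": 0,"gripper": 0},{"x": 0,"y": 0,"z": -0.4,"wx": 0,"wy": 0,"wz": 0,"gripper": 0},{"x": 0,"y": 0,"z": -0.4,"wx": 0,"wy": 0,"wz": 0,"gripper": 0},{"x": 0,"y": 0,"z": -0.4,"wx": 0,"wy": 0,"wz": 0,"gripper": 0},{"x": 0,"y": 0,"z": -0.3,"wx": 0,"wy": 0,"wz": 0,"gripper": 0},{"x": 0,"y": 0,"z": -1,"wx": 0,"wy": 0,"wz": 0,"gripper": 0},{"x": 0,"y": 0,"z": -2,"wx": 0,"wy": 0,"wz": 0,"gripper": 8.5},{"x": 0,"y": 0,"z": -2,"wx": 0,"wy": 0,"wz": 0,"gripper": 8.5},{"x": 0,"y": 0,"z": -2,"wx": 0,"wy": 0,"wz": 0,"gripper": 8.5},{"x": 0,"y": 0,"z": 0,"wx": 0,"wy": 0,"wz": 0,"gripper": 8.5}]}}

```text
time_s: 9.1
position: [0.5604, -0.1629, 0.3328]
tool_rot: [[0.004, -1.0, 0.005], [-1.0, -0.004, -0.003], [0.003, -0.005, -1.0]]
ft_force: [0.2, 0.1, 0.1]
grip_width: 0.058
```

```bash
python3 - <<'E'
from h import *
d=env.get_image("scene");im=d["color"];t=env.get_image("top")["color"];s=env.observe();print(s["time_s"],s["position"],s["tool_rot"].round(4).tolist(),s["ft_force"],s["grip_width"])
A=cv2.resize(im[202:262,352:432],None,fx=5,fy=5,interpolation=cv2.INTER_CUBIC)
B=cv2.resize(t[135:195,360:440],None,fx=5,fy=5,interpolation=cv2.INTER_CUBIC)
cv2.imwrite("pics/crop4.png",np.hstack([A,B]))
E
```

```text
9.2 [ 0.56006945 -0.16283772  0.32981184] [[0.004, -1.0, 0.0002], [-1.0, -0.004, -0.0001], [0.0001, -0.0002, -1.0]] [-0.06827512  0.25506154 -0.72186632] 0.07207786620571253
```

View pics/crop4.png

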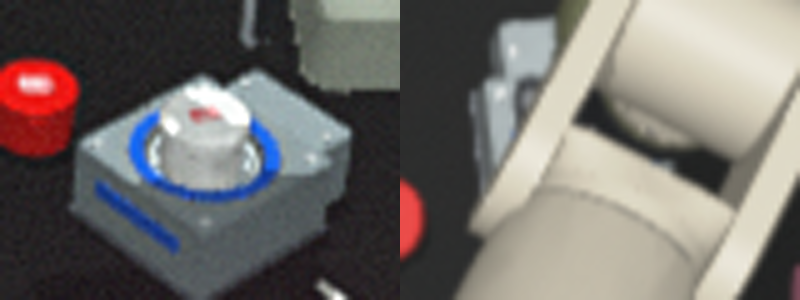

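The crop shows the blue lift up with the can upright. The lid top is about at crop (205,110), and the white tray is visible inside the collar.

```bash
python3 - <<'E'
from h import *
d=env.get_image("scene");print(proj(d,[.5603,-.1634,.0866]))
v=(np.array([205,110])+.5)/5-.5+[352,202];print(v,ray(d,v,.0866))
# model outline of lid over crop
im=d["color"];a=np.linspace(0,2*np.pi,90)
A=cv2.resize(im[202:262,352:432],None,fx=8,fy=8,interpolation=cv2.INTER_CUBIC)
for z,r in((.0866,.0275),(.0755,.0275)):
    p=proj(d,np.c_[.5603+r*np.cos(a),-.1634+r*np.sin(a),0*a+z]);p=((p-[352,202]+.5)*8-.5)
    cv2.polylines(A,[p.astype(np.int32)],True,(0,255,0),1)
cv2.imwrite("pics/crop5.png",A)
E
```

```text
[[393.5275809  224.45325446]]
[392.6 223.6] [ 0.5605419  -0.15870435  0.0866    ]
```

View pics/crop5.png

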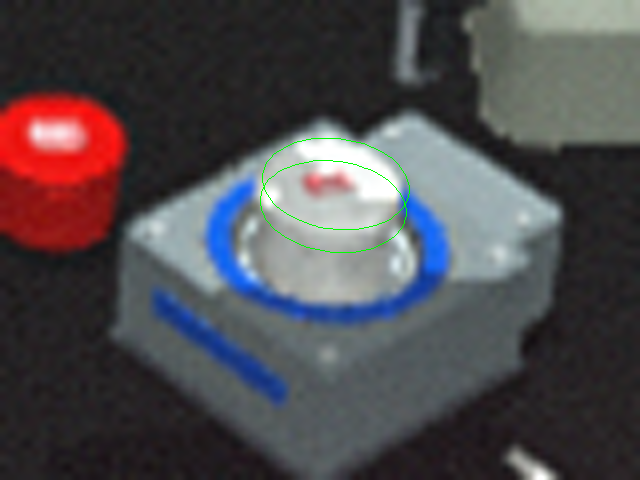

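The can sits about 2–3 mm off towards +y, within the tray's play, and the jaws (along y) will centre it. I'll descend and grip the lid.

Request:
{"method": "step_arm", "body": {"increments": [{"x": -0.2,"y": 0,"z": 2,"wx": 0,"wy": 0,"wz": 0,"gripper": 8.5},{"x": 0,"y": 0,"z": 3,"wx": 0,"wy": 0,"wz": 0,"gripper": 8.5},{"x": 0,"y": 0,"z": 2.6,"wx": 0,"wy": 0,"wz": 0,"gripper": 8.5},{"x": 0,"y": 0,"z": 1.5,"wx": 0,"wy": 0,"wz": 0,"gripper": 8.5},{"x": 0,"y": 0,"z": 0,"wx": 0,"wy": 0,"wz": 0,"gripper": 8.5},{"x": 0,"y": 0,"z": 0,"wx": 0,"wy": 0,"wz": 0,"gripper": 6.5},{"x": 0,"y": 0,"z": 0,"wx": 0,"wy": 0,"wz": 0,"gripper": 6.2},{"x": 0,"y": 0,"z": 0,"wx": 0,"wy": 0,"wz": 0,"gripper": 5.9},{"x": 0,"y": 0,"z": 0,"wx": 0,"wy": 0,"wz": 0,"gripper": 5.6},{"x": 0,"y": 0,"z": 0,"wx": 0,"wy": 0,"wz": 0,"gripper": 5.0},{"x": 0,"y": 0,"z": 0,"wx": 0,"wy": 0,"wz": 0,"gripper": 4.5},{"x": 0,"y": 0,"z": 0,"wx": 0,"wy": 0,"wz": 0,"gripper": 4.5}], "newtons": 25}}

```text
time_s: 10.45
position: [0.5602, -0.1609, 0.2394]
tool_rot: [[0.004, -1.0, 0.001], [-1.0, -0.004, -0.001], [0.001, -0.001, -1.0]]
ft_force: [-0.6, -0.5, 5.0]
grip_width: 0.0537
```

Request:
{"method": "step_arm", "body": {"increments": [{"x": 0,"y": 0,"z": -0.3,"wx": 0,"wy": 0,"wz": 0,"gripper": 4.5},{"x": 0,"y": 0,"z": -0.5,"wx": 0,"wy": 0,"wz": 0,"gripper": 4.5},{"x": 0,"y": 0,"z": -1,"wx": 0,"wy": 0,"wz": 0,"gripper": 4.5},{"x": 0,"y": 0,"z": -2,"wx": 0,"wy": 0,"wz": 0,"gripper": 4.5},{"x": 0,"y": 0,"z": -2,"wx": 0,"wy": 0,"wz": 0,"gripper": 4.5},{"x": 0,"y": 0,"z": -2,"wx": 0,"wy": 0,"wz": 0,"gripper": 4.5},{"x": 0,"y": 0,"z": 0,"wx": 0,"wy": 0,"wz": 0,"gripper": 4.5},{"x": 0,"y": 0,"z": 0,"wx": 0,"wy": 0,"wz": 0,"gripper": 4.5}]}}

```text
time_s: 11.25
position: [0.56, -0.1608, 0.3168]
tool_rot: [[0.004, -1.0, 0.0], [-1.0, -0.004, -0.0], [0.0, -0.0, -1.0]]
ft_force: [-0.3, 0.7, -0.5]
grip_width: 0.0541
```

```bash
python3 - <<'E'
from h import *
d=env.get_image("scene");im=d["color"];s=env.observe();print(s["time_s"],s["position"],s["tool_rot"].round(4).tolist(),s["ft_force"],s["grip_width"])
A=cv2.resize(im[165:265,340:440],None,fx=6,fy=6,interpolation=cv2.INTER_CUBIC)
cv2.imwrite("pics/crop6.png",A)
E
```

```text
11.3 [ 0.55997756 -0.16076394  0.31615121] [[0.004, -1.0, -0.001], [-1.0, -0.004, 0.0006], [-0.0006, 0.001, -1.0]] [ 0.70452241 -0.62271387 -1.10862393] 0.05358271388207569
```

View pics/crop6.png

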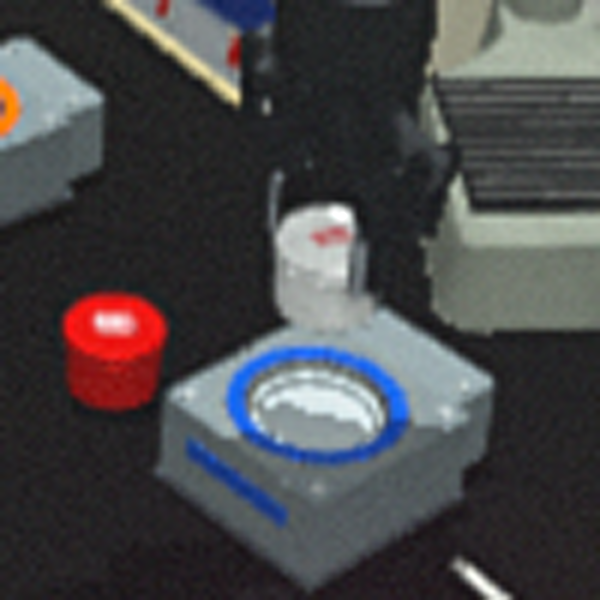

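The crop shows the can held upright between the fingers near (320,265), with the blue lift's tray empty. I'll carry it over to the orange lift and check the alignment from a low hover.

Request:
{"method": "step_arm", "body": {"increments": [{"x": -1.29,"y": 0.12,"z": 0,"wx": 0,"wy": 0,"wz": 0,"gripper": 4.5},{"x": -3,"y": 0.12,"z": 0,"wx": 0,"wy": 0,"wz": 0,"gripper": 4.5},{"x": -3.5,"y": 0.12,"z": 0,"wx": 0,"wy": 0,"wz": 0,"gripper": 4.5},{"x": -3.5,"y": 0.12,"z": 0,"wx": 0,"wy": 0,"wz": 0,"gripper": 4.5},{"x": -3.5,"y": 0.12,"z": 0,"wx": 0,"wy": 0,"wz": 0,"gripper": 4.5},{"x": -3.5,"y": 0.12,"z": 0,"wx": 0,"wy": 0,"wz": 0,"gripper": 4.5},{"x": -3.5,"y": 0.12,"z": 0,"wx": 0,"wy": 0,"wz": 0,"gripper": 4.5},{"x": -3.5,"y": 0.12,"z": 0,"wx": 0,"wy": 0,"wz": 0,"gripper": 4.5},{"x": -3.5,"y": 0.12,"z": 0,"wx": 0,"wy": 0,"wz": 0,"gripper": 4.5},{"x": -2.61,"y": 0.12,"z": 0,"wx": 0,"wy": 0,"wz": 0,"gripper": 4.5},{"x": -1.5,"y": 0,"z": 0,"wx": 0,"wy": 0,"wz": 0,"gripper": 4.5},{"x": 0,"y": 0,"z": 2,"wx": 0,"wy": 0,"wz": 0,"gripper": 4.5},{"x": 0,"y": 0,"z": 2,"wx": 0,"wy": 0,"wz": 0,"gripper": 4.5},{"x": 0,"y": 0,"z": 0,"wx": 0,"wy": 0,"wz": 0,"gripper": 4.5},{"x": 0,"y": 0,"z": 0,"wx": 0,"wy": 0,"wz": 0,"gripper": 4.5}]}}

```text
time_s: 12.8
position: [0.547, 0.168, 0.2769]
tool_rot: [[0.004, -1.0, -0.001], [-1.0, -0.004, -0.0], [0.0, 0.001, -1.0]]
ft_force: [0.3, 0.6, -0.4]
grip_width: 0.0537
```

```bash
python3 - <<'E'
from h import *
d=env.get_image("scene");im=d["color"];s=env.observe();p=s["position"];print(s["time_s"],p,s["tool_rot"].round(4).tolist(),s["ft_force"],s["grip_width"])
x0,y0=290,140;A=cv2.resize(im[y0:y0+60,x0:x0+80],None,fx=9,fy=9,interpolation=cv2.INTER_CUBIC);C=A.copy();a=np.linspace(0,2*np.pi,90)
zb=p[2]-.2394+.0457
for (x,y,z),r in(((p[0],p[1],zb),.026),((p[0],p[1],zb+.041),.0275),((.5467,.1681,.0568),.045)):
    q=proj(d,np.c_[x+r*np.cos(a),y+r*np.sin(a),0*a+z]);q=(q-[x0,y0]+.5)*9-.5
    cv2.polylines(C,[q.astype(np.int32)],True,(0,255,0),1)
cv2.imwrite("pics/crop7.png",C)
E
```

```text
12.85 [0.54707248 0.16793223 0.27749463] [[0.0036, -1.0, 0.0007], [-1.0, -0.0036, 0.0001], [-0.0001, -0.0007, -1.0]] [0.27161077 0.11159897 0.22716923] 0.053971712182313426
```

View pics/crop7.png

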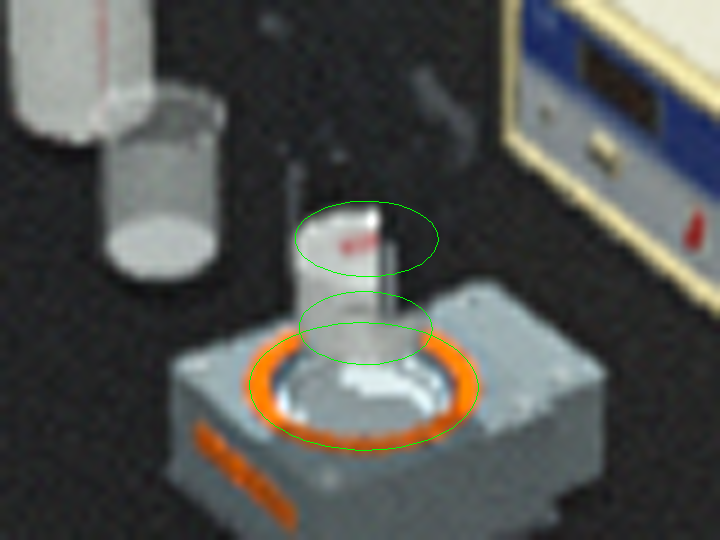

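The outlines for the held can and the collar match the picture to about 1 mm, so I'll lower into the seat.

Request:
{"method": "step_arm", "body": {"increments": [{"x": 0,"y": 0.04,"z": 1,"wx": 0,"wy": 0,"wz": 0,"gripper": 4.5},{"x": 0,"y": 0,"z": 1,"wx": 0,"wy": 0,"wz": 0,"gripper": 4.5},{"x": 0,"y": 0,"z": 0.6,"wx": 0,"wy": 0,"wz": 0,"gripper": 4.5},{"x": 0,"y": 0,"z": 0.3,"wx": 0,"wy": 0,"wz": 0,"gripper": 4.5},{"x": 0,"y": 0,"z": 0.3,"wx": 0,"wy": 0,"wz": 0,"gripper": 4.5},{"x": 0,"y": 0,"z": 0.2,"wx": 0,"wy": 0,"wz": 0,"gripper": 4.5},{"x": 0,"y": 0,"z": 0.1,"wx": 0,"wy": 0,"wz": 0,"gripper": 4.5},{"x": 0,"y": 0,"z": 0,"wx": 0,"wy": 0,"wz": 0,"gripper": 4.5},{"x": 0,"y": 0,"z": 0,"wx": 0,"wy": 0,"wz": 0,"gripper": 4.5}]}}

```text
time_s: 13.75
position: [0.5465, 0.1681, 0.242]
tool_rot: [[0.004, -1.0, 0.0], [-1.0, -0.004, 0.0], [-0.0, -0.0, -1.0]]
ft_force: [0.7, -0.9, 0.5]
grip_width: 0.0541
```

Request:
{"method": "step_arm", "body": {"increments": [{"x": 0,"y": 0,"z": 0.1,"wx": 0,"wy": 0,"wz": 0,"gripper": 4.5},{"x": 0,"y": 0,"z": 0.1,"wx": 0,"wy": 0,"wz": 0,"gripper": 4.5},{"x": 0,"y": 0,"z": 0.03,"wx": 0,"wy": 0,"wz": 0,"gripper": 4.5},{"x": 0,"y": 0,"z": 0,"wx": 0,"wy": 0,"wz": 0,"gripper": 4.5},{"x": 0,"y": 0,"z": 0,"wx": 0,"wy": 0,"wz": 0,"gripper": 4.5}]}}

```text
time_s: 14.25
position: [0.5464, 0.1681, 0.2397]
tool_rot: [[0.004, -1.0, 0.0], [-1.0, -0.004, 0.0], [-0.0, -0.0, -1.0]]
ft_force: [-1.5, 0.6, 2.2]
grip_width: 0.0538
```

It touches the seat at 2.2 N at the expected height. I'll release and retreat.

Request:
{"method": "step_arm", "body": {"increments": [{"x": 0,"y": 0,"z": 0,"wx": 0,"wy": 0,"wz": 0,"gripper": 5.7},{"x": 0,"y": 0,"z": 0,"wx": 0,"wy": 0,"wz": 0,"gripper": 6.5},{"x": 0,"y": 0,"z": 0,"wx": 0,"wy": 0,"wz": 0,"gripper": 7.5},{"x": 0,"y": 0,"z": 0,"wx": 0,"wy": 0,"wz": 0,"gripper": 8.5},{"x": 0,"y": 0,"z": -0.5,"wx": 0,"wy": 0,"wz": 0,"gripper": 8.5},{"x": 0,"y": 0,"z": -2,"wx": 0,"wy": 0,"wz": 0,"gripper": 8.5},{"x": 0,"y": 0,"z": -3,"wx": 0,"wy": 0,"wz": 0,"gripper": 8.5},{"x": 0,"y": 0,"z": -3,"wx": 0,"wy": 0,"wz": 0,"gripper": 8.5},{"x": 0,"y": 0,"z": 0,"wx": 0,"wy": 0,"wz": 0,"gripper": 0},{"x": 0,"y": 0,"z": 0,"wx": 0,"wy": 0,"wz": 0,"gripper": 0}]}}

```text
time_s: 15.25
position: [0.5463, 0.1681, 0.325]
tool_rot: [[0.004, -1.0, 0.001], [-1.0, -0.004, 0.0], [-0.0, -0.001, -1.0]]
ft_force: [0.2, 0.3, -1.0]
grip_width: 0.0584
```

```bash
python3 - <<'E'
from h import *
d=env.get_image("scene");im=d["color"];s=env.observe();p=s["position"];print(s["time_s"],p,s["ft_force"],s["grip_width"])
x0,y0=290,145;C=cv2.resize(im[y0:y0+60,x0:x0+80],None,fx=9,fy=9,interpolation=cv2.INTER_CUBIC);a=np.linspace(0,2*np.pi,90)
for (x,y,z),r in(((.5465,.1681,.0867),.0275),((.5467,.1681,.0568),.045)):
    q=proj(d,np.c_[x+r*np.cos(a),y+r*np.sin(a),0*a+z]);q=(q-[x0,y0]+.5)*9-.5
    cv2.polylines(C,[q.astype(np.int32)],True,(0,255,0),1)
cv2.imwrite("pics/crop8.png",C)
E
```

```text
15.3 [0.54622466 0.16805082 0.324044  ] [-0.37855584 -0.92226165 -0.50627456] 0.050868452440146754
```

View pics/crop8.png

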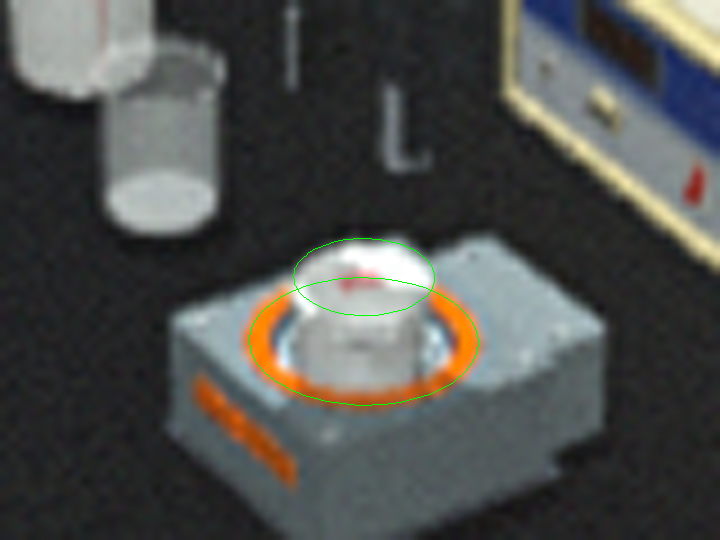

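The can sits upright and centred in the orange lift, which is still up, and it has been let go. I'll close the fingers and press down to about 20 mm depth.

Request:
{"method": "step_arm", "body": {"increments": [{"x": 0,"y": 0,"z": 1,"wx": 0,"wy": 0,"wz": 0,"gripper": 0},{"x": 0,"y": 0,"z": 2,"wx": 0,"wy": 0,"wz": 0,"gripper": 0},{"x": 0,"y": 0,"z": 1.5,"wx": 0,"wy": 0,"wz": 0,"gripper": 0},{"x": 0,"y": 0,"z": 1,"wx": 0,"wy": 0,"wz": 0,"gripper": 0},{"x": 0,"y": 0,"z": 0.4,"wx": 0,"wy": 0,"wz": 0,"gripper": 0},{"x": 0,"y": 0,"z": 0.2,"wx": 0,"wy": 0,"wz": 0,"gripper": 0},{"x": 0,"y": 0,"z": 0.2,"wx": 0,"wy": 0,"wz": 0,"gripper": 0},{"x": 0,"y": 0,"z": 0.2,"wx": 0,"wy": 0,"wz": 0,"gripper": 0},{"x": 0,"y": 0,"z": 0.2,"wx": 0,"wy": 0,"wz": 0,"gripper": 0},{"x": 0,"y": 0,"z": 0.2,"wx": 0,"wy": 0,"wz": 0,"gripper": 0},{"x": 0,"y": 0,"z": 0.2,"wx": 0,"wy": 0,"wz": 0,"gripper": 0},{"x": 0,"y": 0,"z": 0.2,"wx": 0,"wy": 0,"wz": 0,"gripper": 0},{"x": 0,"y": 0,"z": 0.2,"wx": 0,"wy": 0,"wz": 0,"gripper": 0},{"x": 0,"y": 0,"z": 0.2,"wx": 0,"wy": 0,"wz": 0,"gripper": 0},{"x": 0,"y": 0,"z": 0.2,"wx": 0,"wy": 0,"wz": 0,"gripper": 0},{"x": 0,"y": 0,"z": 0.2,"wx": 0,"wy": 0,"wz": 0,"gripper": 0},{"x": 0,"y": 0,"z": 0.2,"wx": 0,"wy": 0,"wz": 0,"gripper": 0},{"x": 0,"y": 0,"z": 0,"wx": 0,"wy": 0,"wz": 0,"gripper": 0},{"x": 0,"y": 0,"z": 0,"wx": 0,"wy": 0,"wz": 0,"gripper": 0}]}}

```text
time_s: 17.2
position: [0.5465, 0.1681, 0.2425]
tool_rot: [[0.004, -1.0, 0.001], [-1.0, -0.004, 0.0], [-0.0, -0.001, -1.0]]
ft_force: [-2.3, 0.5, 7.4]
grip_width: 0.0004
```

Request:
{"method": "step_arm", "body": {"increments": [{"x": 0,"y": 0,"z": 0.15,"wx": 0,"wy": 0,"wz": 0,"gripper": 0},{"x": 0,"y": 0,"z": 0.15,"wx": 0,"wy": 0,"wz": 0,"gripper": 0},{"x": 0,"y": 0,"z": 0.15,"wx": 0,"wy": 0,"wz": 0,"gripper": 0},{"x": 0,"y": 0,"z": 0,"wx": 0,"wy": 0,"wz": 0,"gripper": 0}]}}

```text
time_s: 17.6
position: [0.5465, 0.1681, 0.238]
tool_rot: [[0.004, -1.0, 0.001], [-1.0, -0.004, 0.0], [-0.0, -0.001, -1.0]]
ft_force: [-1.9, 0.0, 8.3]
grip_width: 0.0
```

Request:
{"method": "step_arm", "body": {"increments": [{"x": 0,"y": 0,"z": 0.05,"wx": 0,"wy": 0,"wz": 0,"gripper": 0},{"x": 0,"y": 0,"z": 0.05,"wx": 0,"wy": 0,"wz": 0,"gripper": 0},{"x": 0,"y": 0,"z": 0,"wx": 0,"wy": 0,"wz": 0,"gripper": 0}]}}

```text
time_s: 17.9
position: [0.5465, 0.1681, 0.2371]
tool_rot: [[0.004, -1.0, 0.002], [-1.0, -0.004, 0.0], [-0.0, -0.002, -1.0]]
ft_force: [-2.7, -0.4, 7.5]
grip_width: 0.0002
```

Request:
{"method": "step_arm", "body": {"increments": [{"x": 0,"y": 0,"z": 0.05,"wx": 0,"wy": 0,"wz": 0,"gripper": 0},{"x": 0,"y": 0,"z": 0.05,"wx": 0,"wy": 0,"wz": 0,"gripper": 0},{"x": 0,"y": 0,"z": 0,"wx": 0,"wy": 0,"wz": 0,"gripper": 0}]}}

```text
time_s: 18.2
position: [0.5465, 0.1681, 0.2361]
tool_rot: [[0.004, -1.0, 0.001], [-1.0, -0.004, 0.0], [-0.0, -0.001, -1.0]]
ft_force: [-1.7, -0.7, 8.0]
grip_width: -0.0001
```

Request:
{"method": "step_arm", "body": {"increments": [{"x": 0,"y": 0,"z": 0.05,"wx": 0,"wy": 0,"wz": 0,"gripper": 0},{"x": 0,"y": 0,"z": 0.05,"wx": 0,"wy": 0,"wz": 0,"gripper": 0},{"x": 0,"y": 0,"z": 0,"wx": 0,"wy": 0,"wz": 0,"gripper": 0}]}}

```text
time_s: 18.5
position: [0.5465, 0.1681, 0.2351]
tool_rot: [[0.004, -1.0, 0.002], [-1.0, -0.004, 0.0], [-0.0, -0.002, -1.0]]
ft_force: [-2.7, 0.0, 8.4]
grip_width: -0.0002
```

Request:
{"method": "step_arm", "body": {"increments": [{"x": 0,"y": 0,"z": 0.05,"wx": 0,"wy": 0,"wz": 0,"gripper": 0},{"x": 0,"y": 0,"z": 0.05,"wx": 0,"wy": 0,"wz": 0,"gripper": 0},{"x": 0,"y": 0,"z": 0,"wx": 0,"wy": 0,"wz": 0,"gripper": 0}]}}

```text
time_s: 18.8
position: [0.5465, 0.1681, 0.2341]
tool_rot: [[0.004, -1.0, 0.001], [-1.0, -0.004, 0.0], [-0.0, -0.001, -1.0]]
ft_force: [-2.7, -0.7, 10.1]
grip_width: 0.0002
```

Request:
{"method": "step_arm", "body": {"increments": [{"x": 0,"y": 0,"z": 0.03,"wx": 0,"wy": 0,"wz": 0,"gripper": 0},{"x": 0,"y": 0,"z": 0.03,"wx": 0,"wy": 0,"wz": 0,"gripper": 0},{"x": 0,"y": 0,"z": 0,"wx": 0,"wy": 0,"wz": 0,"gripper": 0}]}}

```text
time_s: 19.1
position: [0.5465, 0.1681, 0.2336]
tool_rot: [[0.004, -1.0, 0.002], [-1.0, -0.004, 0.0], [-0.0, -0.002, -1.0]]
ft_force: [-3.2, 0.1, 8.3]
grip_width: 0.0
```

Request:
{"method": "step_arm", "body": {"increments": [{"x": 0,"y": 0,"z": 0.05,"wx": 0,"wy": 0,"wz": 0,"gripper": 0},{"x": 0,"y": 0,"z": 0.04,"wx": 0,"wy": 0,"wz": 0,"gripper": 0},{"x": 0,"y": 0,"z": 0,"wx": 0,"wy": 0,"wz": 0,"gripper": 0}]}}

```text
time_s: 19.4
position: [0.5465, 0.1681, 0.2327]
tool_rot: [[0.004, -1.0, 0.002], [-1.0, -0.004, 0.0], [-0.0, -0.002, -1.0]]
ft_force: [-1.9, -0.9, 8.9]
grip_width: 0.0001
```

Request:
{"method": "step_arm", "body": {"increments": [{"x": 0,"y": 0,"z": 0.05,"wx": 0,"wy": 0,"wz": 0,"gripper": 0},{"x": 0,"y": 0,"z": 0.04,"wx": 0,"wy": 0,"wz": 0,"gripper": 0},{"x": 0,"y": 0,"z": 0,"wx": 0,"wy": 0,"wz": 0,"gripper": 0}]}}

```text
time_s: 19.7
position: [0.5465, 0.1681, 0.2318]
tool_rot: [[0.004, -1.0, 0.002], [-1.0, -0.004, 0.0], [-0.0, -0.002, -1.0]]
ft_force: [-2.0, 0.7, 9.3]
grip_width: 0.0002
```

Request:
{"method": "step_arm", "body": {"increments": [{"x": 0,"y": 0,"z": 0.05,"wx": 0,"wy": 0,"wz": 0,"gripper": 0},{"x": 0,"y": 0,"z": 0.04,"wx": 0,"wy": 0,"wz": 0,"gripper": 0},{"x": 0,"y": 0,"z": 0,"wx": 0,"wy": 0,"wz": 0,"gripper": 0}]}}

```text
time_s: 20.0
position: [0.5465, 0.1681, 0.2309]
tool_rot: [[0.004, -1.0, 0.002], [-1.0, -0.004, 0.0], [-0.0, -0.002, -1.0]]
ft_force: [-1.8, -0.1, 8.1]
grip_width: -0.0001
```

Request:
{"method": "step_arm", "body": {"increments": [{"x": 0,"y": 0,"z": 0.05,"wx": 0,"wy": 0,"wz": 0,"gripper": 0},{"x": 0,"y": 0,"z": 0.04,"wx": 0,"wy": 0,"wz": 0,"gripper": 0},{"x": 0,"y": 0,"z": 0,"wx": 0,"wy": 0,"wz": 0,"gripper": 0}]}}

```text
time_s: 20.3
position: [0.5465, 0.1681, 0.2301]
tool_rot: [[0.004, -1.0, 0.002], [-1.0, -0.004, 0.0], [-0.0, -0.002, -1.0]]
ft_force: [-2.6, -0.2, 10.0]
grip_width: -0.0002
```

Request:
{"method": "step_arm", "body": {"increments": [{"x": 0,"y": 0,"z": 0.03,"wx": 0,"wy": 0,"wz": 0,"gripper": 0},{"x": 0,"y": 0,"z": 0.03,"wx": 0,"wy": 0,"wz": 0,"gripper": 0},{"x": 0,"y": 0,"z": 0,"wx": 0,"wy": 0,"wz": 0,"gripper": 0}]}}

```text
time_s: 20.6
position: [0.5464, 0.1681, 0.2297]
tool_rot: [[0.004, -1.0, 0.002], [-1.0, -0.004, 0.0], [-0.0, -0.002, -1.0]]
ft_force: [-2.8, -1.2, 10.4]
grip_width: 0.0002
```

Request:
{"method": "step_arm", "body": {"increments": [{"x": 0,"y": 0,"z": 0.03,"wx": 0,"wy": 0,"wz": 0,"gripper": 0},{"x": 0,"y": 0,"z": 0.03,"wx": 0,"wy": 0,"wz": 0,"gripper": 0},{"x": 0,"y": 0,"z": 0,"wx": 0,"wy": 0,"wz": 0,"gripper": 0}]}}

```text
time_s: 20.9
position: [0.5464, 0.1681, 0.2293]
tool_rot: [[0.004, -1.0, 0.002], [-1.0, -0.004, 0.0], [-0.0, -0.002, -1.0]]
ft_force: [-4.6, -0.8, 13.4]
grip_width: -0.0001
```

Request:
{"method": "step_arm", "body": {"increments": [{"x": 0,"y": 0,"z": 0.04,"wx": 0,"wy": 0,"wz": 0,"gripper": 0},{"x": 0,"y": 0,"z": 0,"wx": 0,"wy": 0,"wz": 0,"gripper": 0}]}}

```text
time_s: 21.1
position: [0.5464, 0.1681, 0.229]
tool_rot: [[0.004, -1.0, 0.002], [-1.0, -0.004, 0.0], [0.0, -0.002, -1.0]]
ft_force: [-5.2, -0.2, 15.3]
grip_width: 0.0002
```

15.3 N reached, so I'll back off.

Request:
{"method": "step_arm", "body": {"increments": [{"x": 0,"y": 0,"z": -0.3,"wx": 0,"wy": 0,"wz": 0,"gripper": 0},{"x": 0,"y": 0,"z": -0.3,"wx": 0,"wy": 0,"wz": 0,"gripper": 0},{"x": 0,"y": 0,"z": -0.3,"wx": 0,"wy": 0,"wz": 0,"gripper": 0},{"x": 0,"y": 0,"z": -0.3,"wx": 0,"wy": 0,"wz": 0,"gripper": 0},{"x": 0,"y": 0,"z": -0.3,"wx": 0,"wy": 0,"wz": 0,"gripper": 0},{"x": 0,"y": 0,"z": -0.3,"wx": 0,"wy": 0,"wz": 0,"gripper": 0},{"x": 0,"y": 0,"z": -0.3,"wx": 0,"wy": 0,"wz": 0,"gripper": 0},{"x": 0,"y": 0,"z": -0.4,"wx": 0,"wy": 0,"wz": 0,"gripper": 0},{"x": 0,"y": 0,"z": -0.4,"wx": 0,"wy": 0,"wz": 0,"gripper": 0},{"x": 0,"y": 0,"z": -0.4,"wx": 0,"wy": 0,"wz": 0,"gripper": 0},{"x": 0,"y": 0,"z": -3,"wx": 0,"wy": 0,"wz": 0,"gripper": 0},{"x": 0,"y": 0,"z": -4,"wx": 0,"wy": 0,"wz": 0,"gripper": 0},{"x": 0,"y": 0,"z": -3,"wx": 0,"wy": 0,"wz": 0,"gripper": 0},{"x": 0,"y": 0,"z": 0,"wx": 0,"wy": 0,"wz": 0,"gripper": 0},{"x": 0,"y": 0,"z": 0,"wx": 0,"wy": 0,"wz": 0,"gripper": 0}]}}

```text
time_s: 22.6
position: [0.5462, 0.1681, 0.3604]
tool_rot: [[0.004, -1.0, 0.001], [-1.0, -0.004, 0.0], [-0.0, -0.001, -1.0]]
ft_force: [-0.3, 0.1, 0.3]
grip_width: 0.0001
```

```bash
python3 - <<'E'
from h import *
d=env.get_image("scene");im=d["color"];s=env.observe();p=s["position"];print(s["time_s"],p,s["ft_force"])
a=np.linspace(0,2*np.pi,90);L=[]
for (x0,y0),z in(((290,145),.0727),((352,195),0)):
    C=cv2.resize(im[y0:y0+60,x0:x0+60],None,fx=6.6,fy=6.6,interpolation=cv2.INTER_CUBIC)
    if z:
        q=proj(d,np.c_[.5465+.0275*np.cos(a),.1681+.0275*np.sin(a),0*a+z]);cv2.polylines(C,[((q-[x0,y0]+.5)*6.6-.5).astype(np.int32)],True,(0,255,0),1)
    L.append(C)
cv2.imwrite("pics/crop9.png",np.hstack(L))
E
```

```text
22.65 [0.54624181 0.1680237  0.35944096] [ 0.4674237  -0.37676688 -0.09958819]
```

View pics/crop9.png

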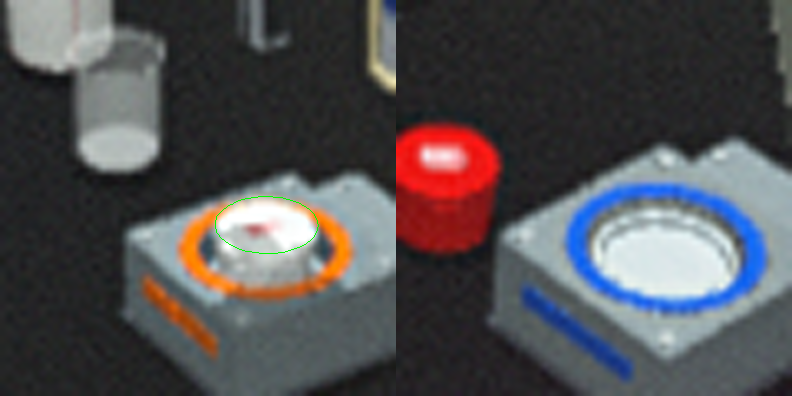

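The lid lies on the outline drawn for the latched height, near (266,226). The can is upright in the orange lift, which is latched. The blue lift is up and empty, near (667,247), and the red can and beaker haven't moved. I'll hand the job in.

```bash
python3 -c "
from rig import env
env.close_job()"
```

```text
the job is handed in; nothing more can be done
```

The can now stands upright in the orange-collared lift, which is latched down, and the blue-collared lift is up and empty. I handed the job in at about 22.7 s, and no verdict is reported.

- **Blue lift:** I pushed it down with closed fingers, 1 mm or less at a time near the stop, to about 14.4 N. It let go and came all the way up with the can still in it.
- **Transfer:** I gripped the can by its lid, moved it across and let it go in the raised orange lift with about 2 N on the seat.
- **Orange lift:** I pushed it down to about 15.3 N. After I backed off, it stayed down.
- **Last checks:** In the last picture the lid matches the outline drawn for the latched height, to within about 1 mm. The gripper is well clear with the force near zero, and the red can and beaker look unmoved. I did not check the other loose things in that last picture.

**What disagreed:**
- The two camera views differed by about 1.5 mm in x, so I used the triangulated positions.
- A sideways force of up to 5 N showed during both pushes. Including it, the highest total force I read was about 16 N.
- The first move call was refused because of incomplete rows. The arm did not move, but one picture was wasted.

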